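Shut and latch the punch box

ROBOT

A 7-joint arm with a two-finger parallel gripper is mounted at the origin on the work surface. World frame = base frame: x ahead of the robot, y to its left, z up, the work surface at z = 0. Lengths are in m, angles in rad, forces in N, time in s.
With the tool pointing down it reaches from about 0.425 to 0.925 m from the base axis. Payload 6.8 kg.
Tool frame: the origin (TCP) lies between the finger pads; the fingertips stand r.tip_extent ahead of it and the grasp point (between the pads) lies 5 mm behind it (r.tip_extent is the distance from the TCP to the fingertips, in m); y points along the fingers, x is the direction in which the jaws open and shut, and the axes are right-handed (so a half turn about y gives the same grasp; the last joint's range is limited). The gripper opens to 85 mm and grips with 20 to 120 N. Pads are 22 mm wide; open, the fingers measure 114 mm over their backs; the gripper's body (76 mm by 85 mm) begins 54 mm behind the grasp point. The pads swing forward as they close: fully open they stand 13 mm farther back than shut.
Start: joints at [1.106, 0.477, 0.022, 1.555, -0.011, 1.109, -0.083], TCP at [0.236, -0.633, 0.245] pointing down, gripper open.
Joint ranges: [-2.96, 2.96], [-0.34, 2.1], [-1.41, 1.46], [0.24, 2.44], [-1.37, 4.51], [0.17, 1.92], [-2.96, 2.96]. Speed limits (rad/s): [2.39, 2.39, 3.14, 3.14, 3.14, 3.14, 3.14].

INTERFACE

Orientations are given as a rotation vector (axis times angle).
In Python, from bench import r gives the robot as it stands.
- The arm moves only by the tool send_rows, never from a script. Its argument "plan" is a list of rows, each a list of 5 numbers: the shift along the tool's x, y, z in cm, then the turn about the tool's y in degrees, then the opening, from 0 (shut) to 1 (fully open). In form: [[dx, dy, dz, spin, grip], ...]. A call has 1 to 12 rows; each row shifts and turns the commanded pose from where the row before left it, along the tool's axes as they then stand; what a row does not reach is not made up. A row lasts 1/8 s, in which the tool goes at most 62.5 mm and 10.7 degrees, less where a joint would pass 70% of its speed; a pose out of reach is approached as far as the arm can. A call is refused whole if a number of a shift passes 6.25 or a number of a turn 10.7, either way. A call with a gripper value outside its range is refused whole. The fingers move at their own pace and stop on an object; "force" is the grip in N (left out, the last holds). Time passes only in rows, so rows that do not move let the fingers close. It gives the time, the measured TCP pose, the force and the opening at its end, in the units of the state.
- r.get_obs(): the state, without advancing time (a new reading comes with each control period).
- r.grab_frame(name): name is "side" or "top" or "wrist"; returns a dict with "image" (480x640x3 uint8, red, green, blue), "camera_matrix" (3x3 intrinsics, pixels), "cam_to_world" (4x4, takes a point from camera to world coordinates). Camera axes: x right, y down, z forward; pixel columns grow to the right and rows downward; lengths in m; the calibration is good to about 2 mm. A picture is of the moment at which its call begins. There is no depth.
- r.hand_in(): hands the job in, once; it reports no verdict.
Trained networks look in the newest picture that a camera, given by its name, has taken for a name from the list of things; names that differ only in an ending like _2 or _b are one class to them, and where a whole thing is asked for, a point or a joint stands for the part that bears it (a point fixed in the world has none). Each returns a list of dicts, best first, with "p" (0 to 1); they miss things now and then, are a little off and sometimes report something else, mostly with a low value. They report only what shows in the picture. A call takes as long as a camera call. They do not tell look-alikes from the thing itself.
- r.recognise(camera, target): "rect" ([left, top, right, bottom] in pixels, round what is visible of it).
The state is a dict: "clock": time; "joints": joint angles; "qvel": joint speeds; "tau": joint torques, N m; "tcp_pos": TCP position; "orientation": TCP orientation; "contact_force": force on the tool from outside, world axes, zero at the start; "moment": the same for the moment, N m; "grip_width": finger opening in m.
Only numpy, scipy, OpenCV 4.12 (cv2) and the standard library are available. Lean on these libraries where they do the work, as an engineer would, in place of code of your own. Each camera call takes 0.05 s, during which the arm holds its last target.

TASK

Close up the wooden punch box on the jeweller's bench: with shut fingertips push its sliding lid gently until it is fully home, then push the small brass catch round to its stop so that it lies across the lid just outside the dark steel strip. Only push: do not pinch or lift anything, leave the box standing where it is apart from a slight shift, and leave the things around it alone.

Things in the scene. Friction and masses are not known exactly. Their poses are not given: they have to be found in the camera images.
- box: pale wooden box, 200 (x) x 110 (y) x 60 mm high, loose on the bench, heavy (about 1.5 to 2.5 kg, full of steel punches); a hard push of very roughly 10 to 25 N slides it. Origin: centre of its underside. Its z is up; its x runs along its length towards the open end, out of which the lid slides; the catch is on its +y side wall. Side walls are 12 mm thick, their tops 60 mm above the bench. The lid runs between them in grooves and is held down.
- lid (a joint): how far the sliding lid stands out of the box, in m: 0 = fully home against its stop, grows as the lid moves out along the box's +x, at most 0.115. Slides stiffly with about 2 N and stays where it is left. The lid is a pale wooden board 188 x 85 mm, 6 mm thick, its top 58 mm above the bench; home, its outer end is flush with the box's end (x = 100 mm in the box's frame).
- strip (a point): middle of the top edge of the dark steel strip that stands upright across the lid near its outer end and moves with it: 8 mm thick along the box's x, 70 mm long along the box's y, 18 mm high above the lid (top 76 mm above the bench). With the lid home it is at x = 70 mm, y = 0 in the box's frame.
- catch (a joint): angle of the brass catch, in rad: 0 = at its stop, lying across the lid (its arm points along the box's -y); grows counter-clockwise seen from above; at 1.57 the arm points along the box's +x, at most 2.8. It turns about the vertical pivot with a stiff friction of about 0.05 N m (about 1 N at the stub) and stays where it is left. The arm is a bar 10 mm wide and 6 mm thick, 61 to 67 mm above the bench.
- stub (a point): centre of the top of the round brass stub that stands up at the end of the catch's arm: 10 mm in diameter, rises 20 mm above the arm, its top 87 mm above the bench, 45 mm from the pivot. Moves with the catch.
- pivot (a point): top of the catch's pivot (16 mm disc), on the box's +y side wall at x = 88 mm, y = 49 mm in the box's frame, 69 mm above the bench; fixed in the box.
- tin: round rust-brown tin with a copper-coloured lid, 80 mm in diameter, 50 mm high, loose, beside the box on its -y side; leave it alone. Origin: centre of its underside.
- hammer: hammer about 240 mm long, lying beyond the closed (-x) end of the box; leave it alone. Origin: on its underside, somewhere along the handle.
- block: steel bench block 70 x 70 x 22 mm, lying on the bench beyond the lid's outer end; leave it alone. Origin: centre of its underside.
- jar: small amber jar with a black cap, 36 mm in diameter, 60 mm high, standing on the box's +y side; leave it alone. Origin: centre of its underside.
Things that resemble listed ones, but are neither listed nor needed, are in the scene too. There is more than one size of the box; the job needs the smallest.

How it is judged:
On the way, in this order (a step that is already met when the one before it is completed fails the run):
1. the lid is pushed fully home (value of joint lid below 0.003 m), for 0.2 s.
2. the catch is pushed round across the lid (value of joint catch below 0.15 rad), for 0.2 s.
At the end, for the whole second after the job is handed in: The lid is within 3 mm of fully home, the catch within 0.15 rad of its stop across the lid, and the box stands flat and still on the bench within 30 mm of where it began (value of joint lid below 0.003 m and value of joint catch below 0.15 rad and height (world z) of box below 0.006 m and distance of box from where it was at the start of the episode below 0.03 m and linear speed of box below 0.02 m/s); the robot touches nothing.
It fails at once if the box is shoved more than 30 mm, lifted or tilted (distance of box from where it was at the start of the episode above 0.03 m or height (world z) of box above 0.012 m or angle between box's own z axis and vertical above 0.1 rad).
It fails at once if the lid or its strip is pinched or rammed with more than 35 N (contact force between the fingers and lid above 35 N).
It fails at once if the catch is pinched or rammed with more than 30 N (contact force between the fingers and catch above 30 N).
It fails at once if the tin, hammer, steel block or jar is moved more than 20 mm (distance of any of tin, hammer, block, jar from where it was at the start of the episode above 0.02 m).
It also fails if it takes over 51 s, if anything falls off the work surface, if the arm or the gripper's body presses on something with over 40 N, if the wrist force passes 120 N, or if a joint passes its speed limit or range.

## Working session

There is one attempt and no reset: what is moved stays moved. The work goes in short steps, Python scripts to look and compute and a tool call to move; the robot and the scene stay as the last step left them, time stands still between calls to the robot, and variables do not carry over. Pictures are saved under pics/ and viewed, and the job is handed in when it is done.

Besides the shell and the picture viewer there is one more tool, called after "Call:" as a command line: name --pt "numbers of a row" for each row, then --argument value for the rest. send_rows: Moves the arm, as the interface text tells. Its arguments: {"type":"object","properties":{"plan":{"type":"array","items":{"type":"array","items":{"type":"number"}}},"force":{"type":"number"}},"required":["plan"]}

```bash
ls; mkdir -p pics; python3 - <<'E'
from bench import r
import cv2
o=r.get_obs()
for k,v in o.items(): print(k,v)
print(r.tip_extent)
for c in("side","top","wrist"):
    f=r.grab_frame(c); cv2.imwrite(f"pics/{c}0.png",f["image"][:,:,::-1]); print(c,f["camera_matrix"].round(1).tolist(),f["cam_to_world"].round(4).tolist())
    for t in ("box","lid","strip","catch","stub","pivot","tin","hammer","block","jar"):
        print(t,[( [int(x) for x in d["rect"]],round(d["p"],2)) for d in r.recognise(c,t)])
E
```

```text
pics
clock 0.0
joints [ 1.10589189  0.4778156   0.02233197  1.55647416 -0.0114889   1.10931026
 -0.08307228]
qvel [ 9.21319675e-04 -1.25865454e-03  2.34385711e-04 -6.45240986e-04
  6.27832285e-04 -2.27312558e-04  2.95429014e-05]
tau [ 1.79745521e-04 -5.96456695e+01  1.60764646e+00 -2.81197786e+01
  1.23492029e-02  9.44642583e-03  1.43597390e-05]
tcp_pos [ 0.23554941 -0.63194516  0.24430557]
orientation [-1.35618428  0.94363409 -0.94095331]
contact_force [ 0.67263338 -0.28301307 -0.64820651]
moment [0.02953845 0.02168255 0.03484458]
grip_width 0.0853999205856713
0.014
side [[557.6, 0.0, 331.6], [0.0, 557.6, 242.8], [0.0, 0.0, 1.0]] [[0.9977, -0.0428, 0.0517, 0.3879], [-0.0664, -0.738, 0.6715, -0.7393], [0.0094, -0.6734, -0.7392, 0.9185], [0.0, 0.0, 0.0, 1.0]]
box [([344, 208, 426, 333], 0.93), ([197, 136, 321, 256], 0.59), ([107, 319, 266, 480], 0.56)]
lid [([112, 330, 250, 479], 0.82), ([208, 144, 315, 228], 0.75)]
strip [([369, 210, 415, 280], 0.81), ([207, 144, 315, 229], 0.79), ([111, 328, 250, 479], 0.57)]
catch [([289, 186, 320, 209], 0.59), ([139, 471, 153, 478], 0.55), ([344, 
[... 1064 characters left out ...]
240, 240, 256, 272], 0.55)]
pivot [([363, 289, 497, 408], 0.93), ([245, 172, 356, 223], 0.84), ([149, 244, 282, 361], 0.7), ([194, 177, 226, 208], 0.57)]
tin []
hammer [([368, 160, 410, 252], 0.68)]
block [([194, 176, 224, 207], 0.62)]
jar [([331, 231, 348, 247], 0.66)]
wrist [[364.3, 0.0, 313.7], [0.0, 364.3, 236.8], [0.0, 0.0, 1.0]] [[0.3486, -0.8848, -0.3092, 0.3155], [-0.9373, -0.3292, -0.1146, -0.6039], [-0.0004, 0.3298, -0.9441, 0.3744], [0.0, 0.0, 0.0, 1.0]]
box [([0, 54, 132, 307], 0.72)]
lid [([0, 169, 77, 304], 0.73)]
strip [([1, 171, 76, 308], 0.73)]
catch [([0, 222, 81, 287], 0.57)]
stub [([2, 219, 81, 286], 0.57)]
pivot [([0, 55, 134, 307], 0.7)]
tin []
hammer []
block []
jar []
```

View pics/side0.png

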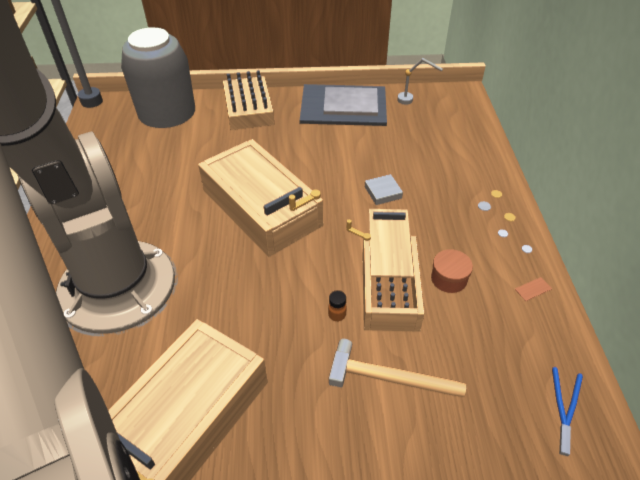

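View pics/top0.png

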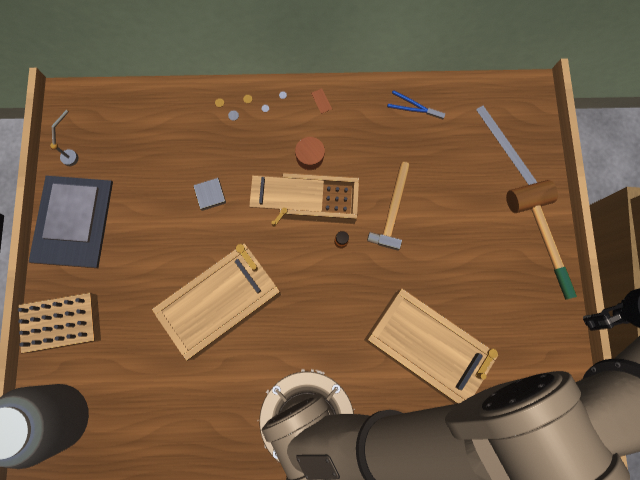

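View pics/wrist0.png

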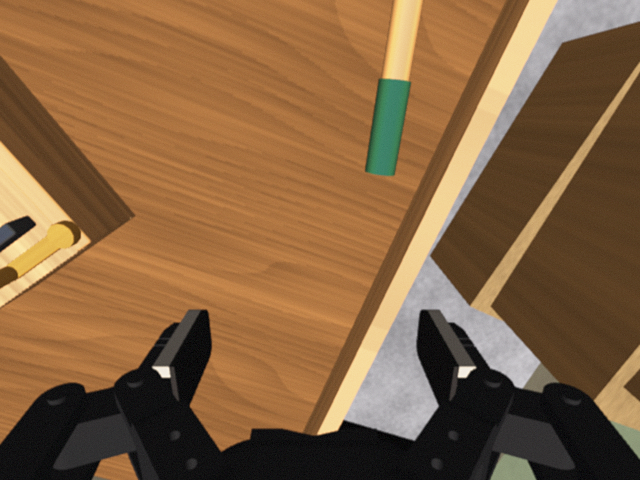

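The smallest box is the middle one: top view about (248–360, 174–222), lid open to the left (+y world), catch at (278,215). I'll zoom in to measure it.

```bash
cat > h.py <<'E'
import numpy as np,cv2
from bench import r
def px2plane(f,u,v,z):
    K=f["camera_matrix"];T=f["cam_to_world"]
    d=T[:3,:3]@np.linalg.solve(K,[u,v,1.]);c=T[:3,3]
    return c+d*(z-c[2])/d[2]
def proj(f,p):
    K=f["camera_matrix"];T=f["cam_to_world"]
    q=K@(T[:3,:3].T@(np.asarray(p,float)-T[:3,3]));return q[:2]/q[2]
def crop(f,x0,y0,x1,y1,s,name):
    im=f["image"][y0:y1,x0:x1,::-1]
    im=cv2.resize(im,None,fx=s,fy=s,interpolation=cv2.INTER_CUBIC)
    cv2.imwrite("pics/"+name,im)
def tri(obs):
    A=[];b=[]
    M=np.zeros((3,3));y=np.zeros(3)
    for f,u,v in obs:
        T=f["cam_to_world"];d=T[:3,:3]@np.linalg.solve(f["camera_matrix"],[u,v,1.]);d/=np.linalg.norm(d)
        P=np.eye(3)-np.outer(d,d);M+=P;y+=P@T[:3,3]
    return np.linalg.solve(M,y)
E
python3 - <<'E'
from h import *
crop(r.grab_frame("top"),230,140,380,250,5,"top_z.png")
crop(r.grab_frame("side"),320,160,480,340,3.3,"side_z.png")
E
```

```text
(no output)
```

View pics/top_z.png

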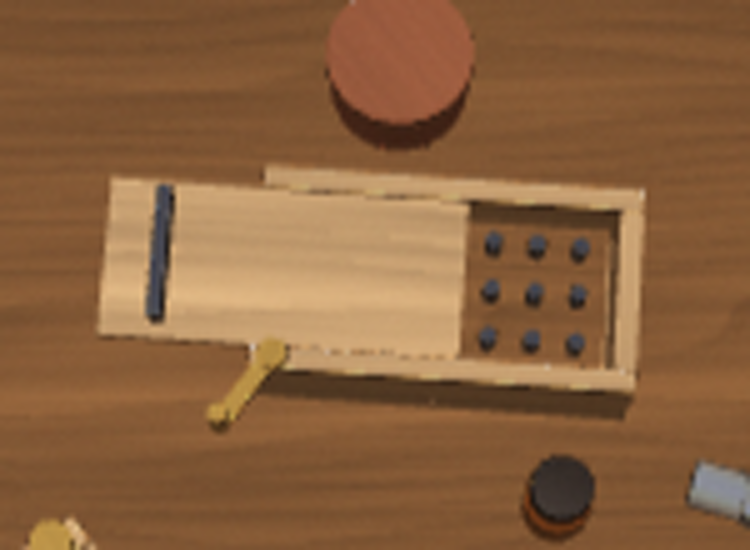

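View pics/side_z.png

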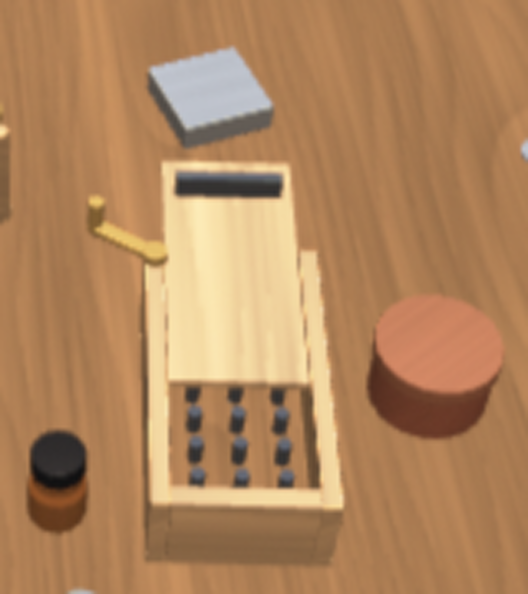

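```bash
cat >> h.py <<'E'
def W(p,q): # box->world
    x,y,a=p;c,s=np.cos(a),np.sin(a)
    return np.array([x+c*q[0]-s*q[1],y+s*q[0]+c*q[1],q[2]])
E
python3 - <<'E'
from h import *
from scipy.optimize import least_squares
T=r.grab_frame("top");S=r.grab_frame("side")
t=lambda x,y:((x+.5)/5-.5+230,(y+.5)/5-.5+140)
s=lambda x,y:((x+.5)/3.3-.5+320,(y+.5)/3.3-.5+160)
pts=[(T,t(645,189),(-.1,-.055,.06)),(T,t(635,388),(-.1,.055,.06)),(T,t(265,165),(.1,-.055,.06)),
(S,s(340,505),(-.1,-.055,.06)),(S,s(150,503),(-.1,.055,.06)),(S,s(315,252),(.1,-.055,.06)),(S,s(146,264),(.1,.055,.06))]
def lidpt(l,q): return (q[0]+l,q[1],q[2])
def stub(c): return (.088+.045*np.sin(c),.049-.045*np.cos(c),.087)
def res(v):
    p=v[:3];o=[]
    for f,u,q in pts:o+=list(proj(f,W(p,q))-u)
    for f,u,q in [(T,t(160,252),(.07,0,.076)),(S,s(229,177),(.07,0,.076)),(T,t(111,178),(.1,-.0425,.058)),(T,t(98,334),(.1,.0425,.058))]:
        o+=list(proj(f,W(p,lidpt(v[3],q)))-u)
    for f,u in [(T,t(217,411)),(S,s(96,201))]: o+=list(proj(f,W(p,stub(v[4])))-u)
    return np.array(o)
z=least_squares(res,[.55,0,1.57,.08,2.2])
print(z.x, z.fun.reshape(-1,2).round(1).tolist())
p=z.x[:3]
print("tri strip",tri([(T,*t(160,252)),(S,*s(229,177))]), W(p,(.07+z.x[3],0,.076)))
print("tri stub",tri([(T,*t(217,411)),(S,*s(96,201))]), W(p,stub(z.x[4])))
print("corner",tri([(T,*t(645,189)),(S,*s(340,505))]))
print("pivot",W(p,(.088,.049,.069)))
for n,z_,u in [("tin",.05,t(400,55)),("block",.022,(208.5,193)),("jar",.06,t(561,487)),("hammerhead",.02,(385,241))]:print(n,px2plane(T,*u,z_))
o=r.get_obs()
from scipy.spatial.transform import Rotation as R
print(R.from_rotvec(o["orientation"]).as_matrix().round(3))
E
```

```text
[ 0.56194846 -0.04525809  1.48551039  0.08047047  2.53086067] [[0.3, -0.1], [0.5, 0.7], [0.3, -0.0], [1.3, 1.5], [-0.0, 0.9], [0.0, -0.0], [-0.9, -4.7], [-0.1, -0.5], [-0.5, -0.0], [0.2, 0.2], [-0.0, 0.1], [-0.2, -0.2], [0.1, 0.4]]
tri strip [0.57476716 0.10455051 0.07542702] [0.57476592 0.10466548 0.076     ]
tri stub [0.48554692 0.07483357 0.08883129] [0.48608956 0.07544852 0.087     ]
corner [ 0.6061617  -0.14828798  0.06353664]
pivot [0.52062262 0.04659601 0.069     ]
tin [ 0.68929308 -0.02198824  0.05      ]
block [0.58508862 0.25140962 0.022     ]
jar [ 0.44894902 -0.09889967  0.06      ]
hammerhead [ 0.44451482 -0.21558864  0.02      ]
[[ 0.349  0.     0.937]
 [-0.937  0.     0.349]
 [-0.    -1.     0.   ]]
```

```bash
cat >> h.py <<'E'
P0=(0.56195,-0.04526,1.4855)
from scipy.spatial.transform import Rotation as R
def state():
    o=r.get_obs();M=R.from_rotvec(o["orientation"]).as_matrix()
    return o,o["tcp_pos"],np.degrees(np.arctan2(M[1,2],M[0,2])),M
def rows(cur,psi,targets,nd=1):
    """targets: (x,y,z,psi deg); returns rows with error carry-over of rounding"""
    out=[];cur=np.array(cur,float)
    for t in targets:
        a=np.radians(psi);ax=np.array([[np.sin(a),-np.cos(a),0],[0,0,-1],[np.cos(a),np.sin(a),0]])
        d=np.round(ax@(np.array(t[:3])-cur)*100,nd);s=np.round(-(t[3]-psi),nd)
        cur=cur+ax.T@d/100;psi-=s;out.append([*map(float,d),float(s),0])
    return out,cur,psi
E
python3 - <<'E'
from h import *
o,p,psi,M=state()
a=W(P0,(.19,0,.2))
n=22
print(a)
T=[(*(p+(a-p)*k/n),psi+(85.1-psi)*k/n) for k in range(1,n+1)]
R_,c,q=rows(p,psi,T);print(R_[:11]);print(R_[11:],c,q)
E
```

```text
[0.57813666 0.14404925 0.2       ]
[[-2.8, 0.2, 2.7, -2.9, 0], [-2.6, 0.2, 2.8, -3.0, 0], [-2.5, 0.2, 3.0, -2.9, 0], [-2.3, 0.2, 3.1, -3.0, 0], [-2.1, 0.2, 3.2, -2.9, 0], [-2.0, 0.2, 3.3, -2.9, 0], [-1.9, 0.2, 3.4, -3.0, 0], [-1.6, 0.2, 3.5, -2.9, 0], [-1.5, 0.3, 3.5, -3.0, 0], [-1.2, 0.2, 3.7, -2.9, 0], [-1.1, 0.2, 3.7, -2.9, 0]]
[[-0.9, 0.2, 3.7, -3.0, 0], [-0.7, 0.2, 3.8, -2.9, 0], [-0.5, 0.2, 3.8, -2.9, 0], [-0.3, 0.2, 3.9, -3.0, 0], [-0.2, 0.2, 3.8, -2.9, 0], [0.1, 0.2, 3.9, -3.0, 0], [0.3, 0.2, 3.8, -2.9, 0], [0.5, 0.2, 3.9, -2.9, 0], [0.7, 0.2, 3.8, -3.0, 0], [0.8, 0.2, 3.7, -2.9, 0], [1.1, 0.2, 3.7, -3.0, 0]] [0.57813316 0.1437079  0.2002954 ] 85.14093203572739
```

Call:
send_rows --pt "-2.8 0.2 2.7 -2.9 0" --pt "-2.6 0.2 2.8 -3.0 0" --pt "-2.5 0.2 3.0 -2.9 0" --pt "-2.3 0.2 3.1 -3.0 0" --pt "-2.1 0.2 3.2 -2.9 0" --pt "-2.0 0.2 3.3 -2.9 0" --pt "-1.9 0.2 3.4 -3.0 0" --pt "-1.6 0.2 3.5 -2.9 0" --pt "-1.5 0.3 3.5 -3.0 0" --pt "-1.2 0.2 3.7 -2.9 0" --pt "-1.1 0.2 3.7 -2.9 0" --force 20

```text
clock: 3.22
tcp_pos: [0.4079, -0.2431, 0.2225]
orientation: [-1.511, 0.507, -0.508]
contact_force: [0.6, -0.1, -0.9]
grip_width: -0.0002
```

Call:
send_rows --pt "-0.9 0.2 3.7 -3.0 0" --pt "-0.7 0.2 3.8 -2.9 0" --pt "-0.5 0.2 3.8 -2.9 0" --pt "-0.3 0.2 3.9 -3.0 0" --pt "-0.2 0.2 3.8 -2.9 0" --pt "0.1 0.2 3.9 -3.0 0" --pt "0.3 0.2 3.8 -2.9 0" --pt "0.5 0.2 3.9 -2.9 0" --pt "0.7 0.2 3.8 -3.0 0" --pt "0.8 0.2 3.7 -2.9 0" --pt "1.1 0.2 3.7 -3.0 0"

```text
clock: 4.6
tcp_pos: [0.5787, 0.1446, 0.2003]
orientation: [-1.57, 0.065, -0.066]
contact_force: [0.8, 0.7, 0.6]
grip_width: 0.0003
```

```bash
python3 - <<'E'
from h import *
o,p,psi,M=state()
print(o["clock"],p,psi,o["joints"].round(2),o["contact_force"],o["grip_width"]);print(M.round(3))
f=r.grab_frame("wrist");cv2.imwrite("pics/w1.png",f["image"][:,:,::-1])
E
```

```text
4.6 [0.57868933 0.14462884 0.20034861] 85.21300764444283 [ 0.07  0.45 -0.55  1.77  0.27  1.   -0.67] [0.80110643 0.72497205 0.59391651] 0.0002667343355924831
[[ 0.997  0.     0.083]
 [-0.083 -0.     0.997]
 [ 0.    -1.    -0.   ]]
```

View pics/w1.png

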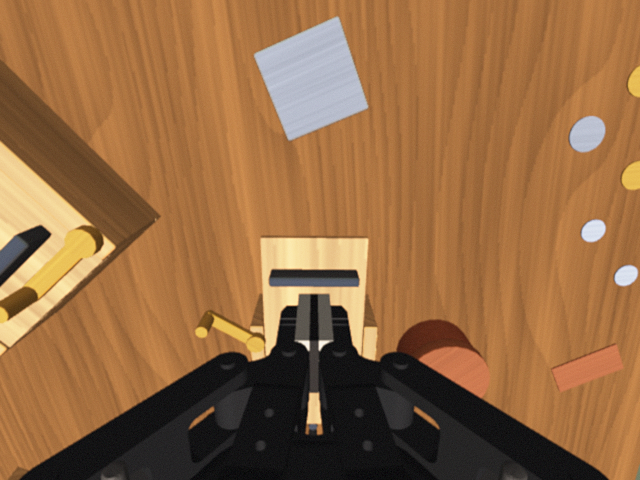

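The wrist view shows strip (270–358, 275), stub (204,322), and shut fingertips at (298–331, 295–345), all lined up with the lid. I'll check these against my model.

```bash
python3 - <<'E'
from h import *
o,p,psi,M=state()
f=r.grab_frame("wrist")
im=f["image"][:,:,::-1].copy()
def mark(w,c):
    u=proj(f,w);cv2.circle(im,(int(round(u[0])),int(round(u[1]))),2,c,-1);return u.round(1)
for y in(-.035,.035): print("strip",mark(W(P0,(.1545,y,.076)),(0,0,255)))
for y in(-.0425,.0425): print("lid end",mark(W(P0,(.1805,y,.058)),(0,255,0)))
c=2.53;print("stub",mark(W(P0,(.088+.045*np.sin(c),.049-.045*np.cos(c),.087)),(255,0,0)))
for dx in(-.01,.01):
  for dz in(-.011,.011): print("tip",mark(p+M@[dx,.014,dz],(255,0,255)))
im=cv2.resize(im[220:380,170:410],None,fx=3,fy=3);cv2.imwrite("pics/w1m.png",im)
E
```

```text
strip [357.2 284.6]
strip [266.4 283.9]
lid end [365.6 244.9]
lid end [258.7 244.1]
stub [201.1 336.9]
tip [291.5 329.9]
tip [290.4 286.6]
tip [335.3 330. ]
tip [336.2 286.6]
```

View pics/w1m.png

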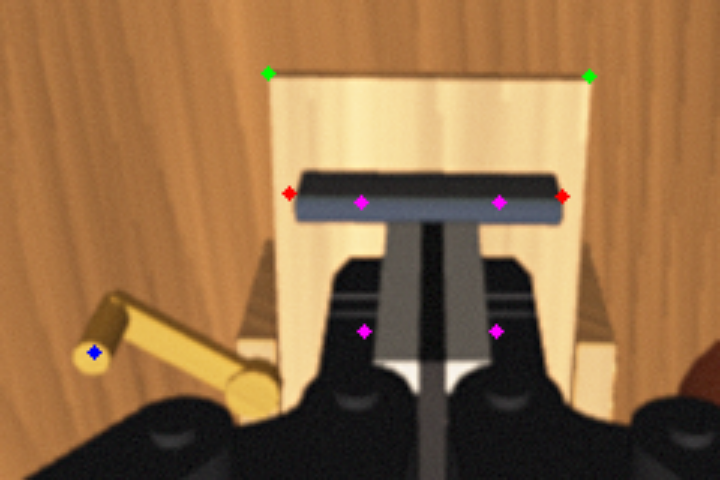

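Call:
send_rows --pt "0 3 0 0 0" --pt "0 3 0 0 0" --pt "0 3 0 0 0" --pt "0 2 0 0 0" --pt "0 1.1 0 0 0" --pt "0 0 0 0 0"

```text
clock: 5.45
tcp_pos: [0.5781, 0.1436, 0.0791]
orientation: [-1.57, 0.067, -0.066]
contact_force: [0.6, 0.0, 0.6]
grip_width: 0.0002
```

Call:
send_rows --pt "0 0 -0.5 0 0" --pt "0 0 -0.5 0 0" --pt "0 0 -0.4 0 0" --pt "0 0 -0.3 0 0" --pt "0 0 -0.2 0 0" --pt "0 0 -0.2 0 0" --pt "0 0 -0.2 0 0" --pt "0 0 -0.2 0 0" --pt "0 0 -0.2 0 0" --pt "0 0 -0.2 0 0" --pt "0 0 0 0 0"

```text
clock: 6.82
tcp_pos: [0.5756, 0.1146, 0.0793]
orientation: [-1.57, 0.067, -0.067]
contact_force: [0.3, 1.1, -1.6]
grip_width: -0.0
```

```bash
cat >> h.py <<'E'
def inbox(w,P=P0):
    c,s=np.cos(P[2]),np.sin(P[2]);d=np.asarray(w)[:2]-P[:2];return np.array([c*d[0]+s*d[1],-s*d[0]+c*d[1],w[2]])
def rep(name=None,box=None,s=3):
    o,p,psi,M=state()
    print(o["clock"],"box",inbox(p).round(4),"psi",round(psi,1),"F",o["contact_force"].round(2),"j",o["joints"].round(2))
    if name:
        for c in("side","wrist"):
            f=r.grab_frame(c);crop(f,*((310,170,470,330) if c=="side" else (120,140,480,440)),3 if c=="side" else 2,f"{name}_{c}.png")
E
python3 -c "
from h import *
rep('a1')"
```

```text
6.825 box [0.1605 0.     0.0793] psi 85.1 F [ 0.26  1.05 -1.62] j [ 0.06  0.59 -0.48  1.87  0.38  0.77 -0.71]
```

View pics/a1_wrist.png

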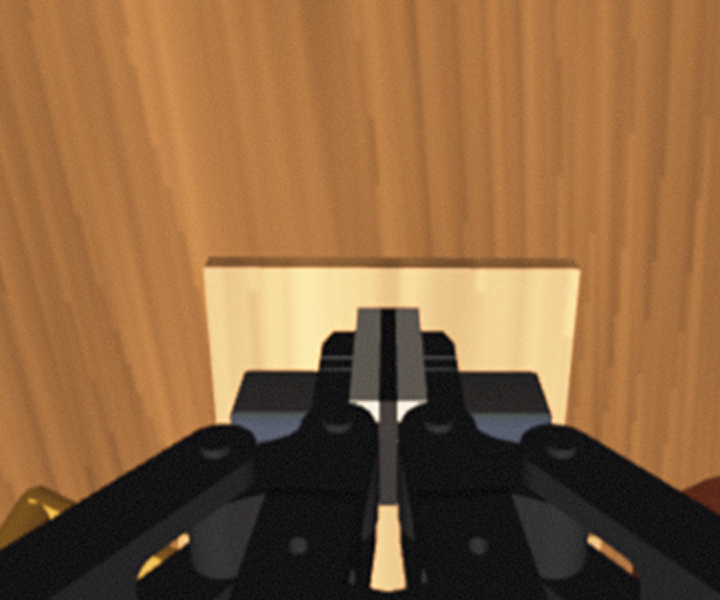

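View pics/a1_side.png

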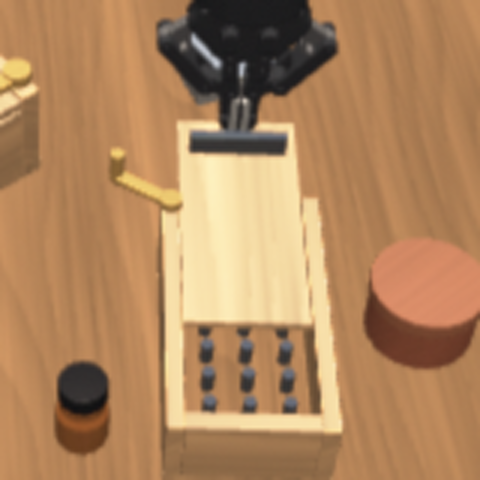

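Call:
send_rows --pt "0 0 -0.4 0 0" --pt "0 0 -0.4 0 0" --pt "0 0 -0.4 0 0" --pt "0 0 -0.4 0 0" --pt "0 0 -0.4 0 0" --pt "0 0 -0.4 0 0" --pt "0 0 -0.4 0 0" --pt "0 0 -0.4 0 0" --pt "0 0 -0.4 0 0" --pt "0 0 -0.4 0 0"

```text
clock: 8.18
tcp_pos: [0.5722, 0.0746, 0.0793]
orientation: [-1.57, 0.067, -0.067]
contact_force: [-0.8, 1.8, 0.3]
grip_width: 0.0001
```

Call:
send_rows --pt "0 0 -0.3 0 0" --pt "0 0 -0.3 0 0" --pt "0 0 -0.3 0 0" --pt "0 0 -0.3 0 0" --pt "0 0 -0.3 0 0" --pt "0 0 -0.3 0 0" --pt "0 0 -0.2 0 0" --pt "0 0 -0.2 0 0"

```text
clock: 9.18
tcp_pos: [0.5704, 0.0529, 0.0793]
orientation: [-1.57, 0.067, -0.067]
contact_force: [-1.1, 2.7, 0.5]
grip_width: -0.0
```

```bash
python3 -c "
from h import *
rep('a2')"
```

```text
9.175 box [ 0.0985 -0.0001  0.0793] psi 85.1 F [-1.06  2.74  0.46] j [ 0.17  0.57 -0.48  1.91  0.37  0.76 -0.61]
```

View pics/a2_wrist.png

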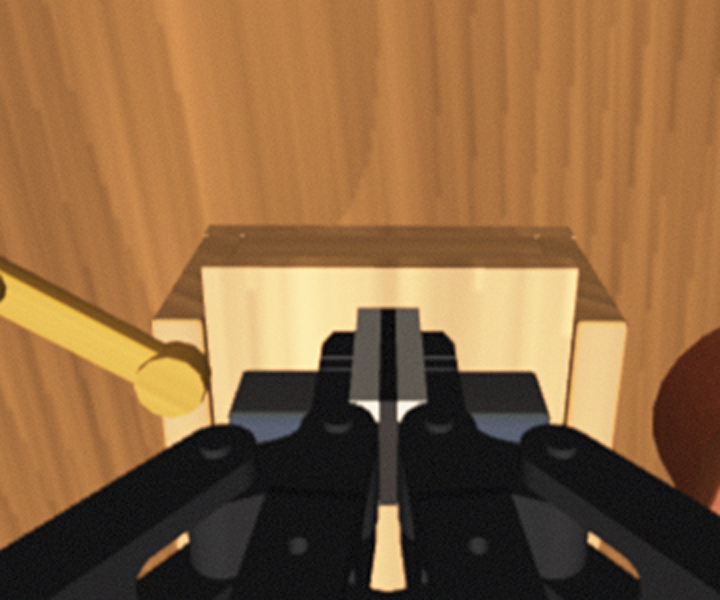

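View pics/a2_side.png

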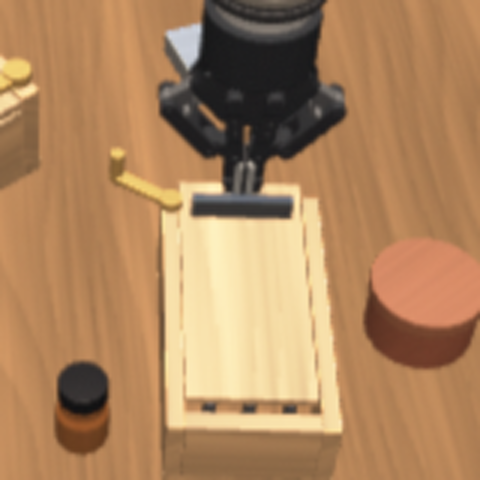

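Call:
send_rows --pt "0 0 -0.2 0 0" --pt "0 0 -0.2 0 0" --pt "0 0 -0.2 0 0" --pt "0 0 -0.2 0 0" --pt "0 0 -0.2 0 0" --pt "0 0 -0.1 0 0"

```text
clock: 10.02
tcp_pos: [0.5696, 0.0418, 0.0793]
orientation: [-1.57, 0.067, -0.067]
contact_force: [1.1, 2.0, -0.5]
grip_width: 0.0001
```

Call:
send_rows --pt "0 0 -0.1 0 0" --pt "0 0 -0.1 0 0"

```text
clock: 10.28
tcp_pos: [0.5694, 0.04, 0.0793]
orientation: [-1.57, 0.066, -0.067]
contact_force: [0.5, 1.7, -0.9]
grip_width: 0.0
```

```bash
python3 -c "
from h import *
rep('a3')"
```

```text
10.275 box [ 0.0856 -0.0002  0.0793] psi 85.1 F [ 0.49  1.73 -0.93] j [ 0.19  0.57 -0.48  1.91  0.37  0.75 -0.59]
```

View pics/a3_wrist.png

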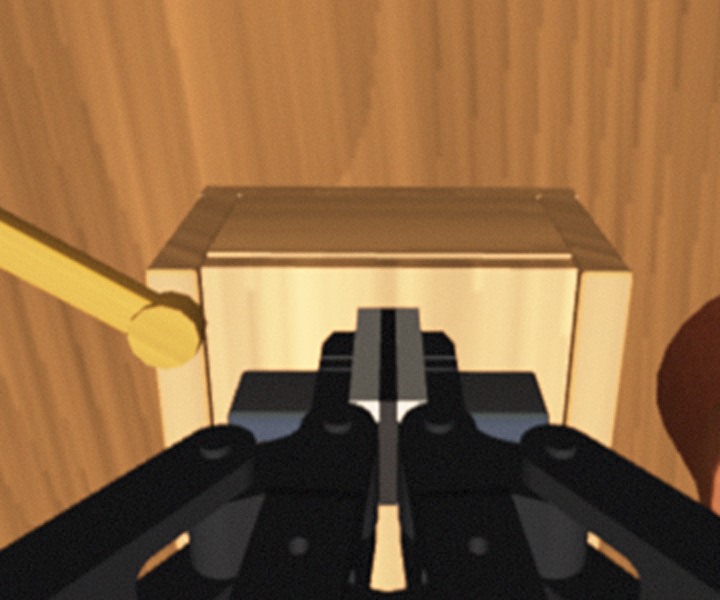

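Call:
send_rows --pt "0 0 -0.1 0 0" --pt "0 0 0 0 0"

```text
clock: 10.62
tcp_pos: [0.5694, 0.0398, 0.0794]
orientation: [-1.569, 0.066, -0.067]
contact_force: [1.2, 4.2, -1.8]
grip_width: 0.0
```

Call:
send_rows --pt "0 0 -0.1 0 0" --pt "0 0 0 0 0"

```text
clock: 10.88
tcp_pos: [0.5694, 0.0398, 0.0794]
orientation: [-1.568, 0.065, -0.066]
contact_force: [1.1, 6.4, -1.2]
grip_width: -0.0
```

```bash
python3 -c "
from h import *
rep('a4')"
```

```text
10.875 box [ 0.0854 -0.0001  0.0794] psi 85.2 F [ 1.12  6.36 -1.18] j [ 0.2   0.56 -0.48  1.91  0.37  0.75 -0.58]
```

View pics/a4_wrist.png

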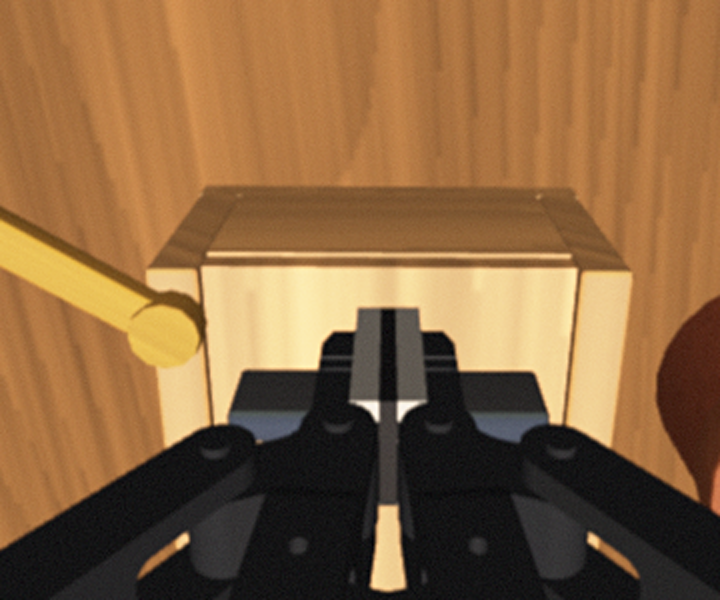

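Force rises at a fixed position of 0.0854, as predicted for home, so the lid is against its stop. Retreating and lifting.

Call:
send_rows --pt "0 0 0.5 0 0" --pt "0 0 1 0 0" --pt "0 0 1 0 0" --pt "0 -2 1 0 0" --pt "0 -4 1 0 0" --pt "0 -4 1 0 0" --pt "0 0 0 0 0"

```text
clock: 11.85
tcp_pos: [0.5758, 0.0952, 0.1828]
orientation: [-1.568, 0.06, -0.07]
contact_force: [-0.4, -0.1, -0.0]
grip_width: -0.0001
```

```bash
python3 -c "
from h import *
rep('a5')
for n in ('side','top'):
    f=r.grab_frame(n);crop(f,*((310,170,470,330) if n=='side' else (230,140,380,250)),5 if n=='top' else 3.5,'b_'+n+'.png')
"
```

```text
11.85 box [ 0.1412 -0.0018  0.1828] psi 85.2 F [-0.44 -0.08 -0.  ] j [ 0.15  0.45 -0.55  1.82  0.28  0.95 -0.6 ]
```

View pics/b_top.png

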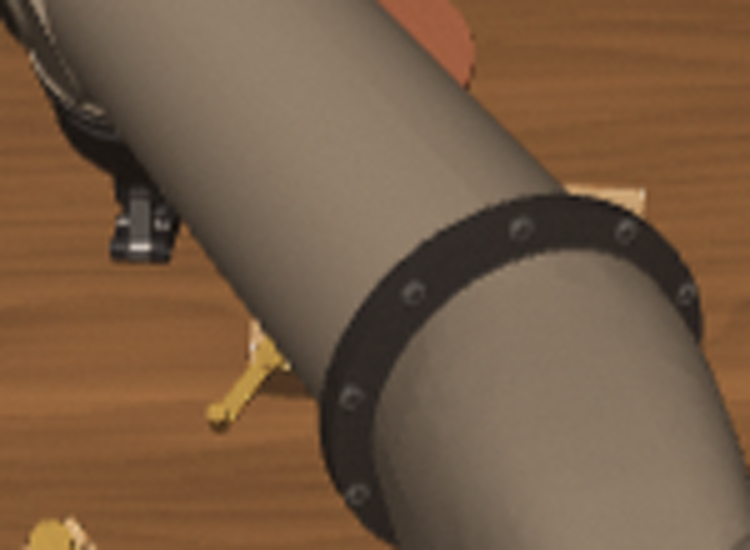

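View pics/b_side.png

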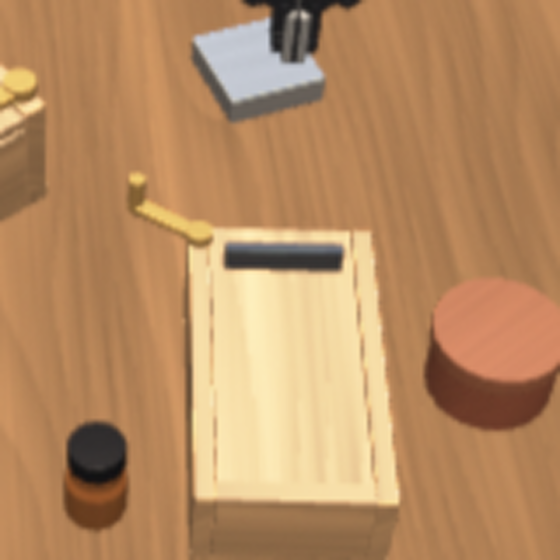

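View pics/a5_wrist.png

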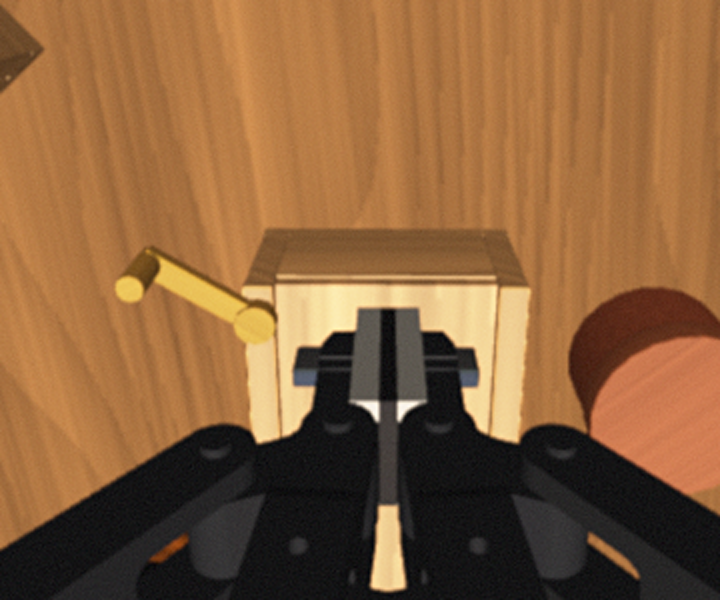

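Lid is home, and the box and the stub (top crop 217,411) haven't moved. Next I bring the finger's −z face behind the stub, turned 130° from the box x axis.

```bash
python3 - <<'E'
from h import *
o,p,psi,M=state()
a=W(P0,(.0955,.1077,.16)); n=14
T=[(*(p+(a-p)*k/n),psi+(215-psi)*k/n) for k in range(1,n+1)]
R_,c,q=rows(p,psi,T);print(R_[:7]);print(R_[7:],inbox(c),q)
E
```

```text
[[-0.8, 0.1, -0.3, -9.3, 0], [-0.8, 0.2, -0.2, -9.3, 0], [-0.8, 0.1, -0.0, -9.2, 0], [-0.8, 0.1, 0.1, -9.3, 0], [-0.8, 0.1, 0.2, -9.3, 0], [-0.8, 0.2, 0.3, -9.3, 0], [-0.6, 0.1, 0.5, -9.2, 0]]
[[-0.6, 0.1, 0.5, -9.3, 0], [-0.5, 0.2, 0.7, -9.3, 0], [-0.4, 0.1, 0.7, -9.3, 0], [-0.3, 0.1, 0.8, -9.2, 0], [-0.1, 0.1, 0.8, -9.3, 0], [-0.0, 0.2, 0.8, -9.3, 0], [0.1, 0.1, 0.9, -9.3, 0]] [0.09519725 0.10792713 0.16007925] 215.0262217726268
```

Call:
send_rows --pt "-0.8 0.1 -0.3 -9.3 0" --pt "-0.8 0.2 -0.2 -9.3 0" --pt "-0.8 0.1 0 -9.2 0" --pt "-0.8 0.1 0.1 -9.3 0" --pt "-0.8 0.1 0.2 -9.3 0" --pt "-0.8 0.2 0.3 -9.3 0" --pt "-0.6 0.1 0.5 -9.2 0"

```text
clock: 12.92
tcp_pos: [0.5176, 0.0759, 0.1689]
orientation: [-1.41, -0.818, 0.821]
contact_force: [-0.4, -0.3, 0.4]
grip_width: -0.0
```

Call:
send_rows --pt "-0.6 0.1 0.5 -9.3 0" --pt "-0.5 0.2 0.7 -9.3 0" --pt "-0.4 0.1 0.7 -9.3 0" --pt "-0.3 0.1 0.8 -9.2 0" --pt "-0.1 0.1 0.8 -9.3 0" --pt "0 0.2 0.8 -9.3 0" --pt "0.1 0.1 0.9 -9.3 0" --pt "0 0 0 0 0"

```text
clock: 13.92
tcp_pos: [0.4622, 0.0585, 0.1602]
orientation: [-0.854, -1.641, 1.643]
contact_force: [-0.4, -0.1, -0.7]
grip_width: -0.0002
```

```bash
python3 - <<'E'
from h import *
rep('a6')
o,p,psi,M=state();print(psi%360)
a=W(P0,(.0955,.1077,.087));print(rows(p,psi%360,[(*a,215)]))
E
```

```text
13.925 box [0.0949 0.1082 0.1602] psi -145.1 F [-0.44 -0.13 -0.72] j [ 0.65  0.47 -1.11  2.07  0.53  0.93  1.43]
214.8235156110123
([[0.0, 7.4, 0.0, -0.2, 0]], array([0.46329564, 0.05910392, 0.08684512]), np.float64(215.0235156110123))
```

View pics/a6_wrist.png

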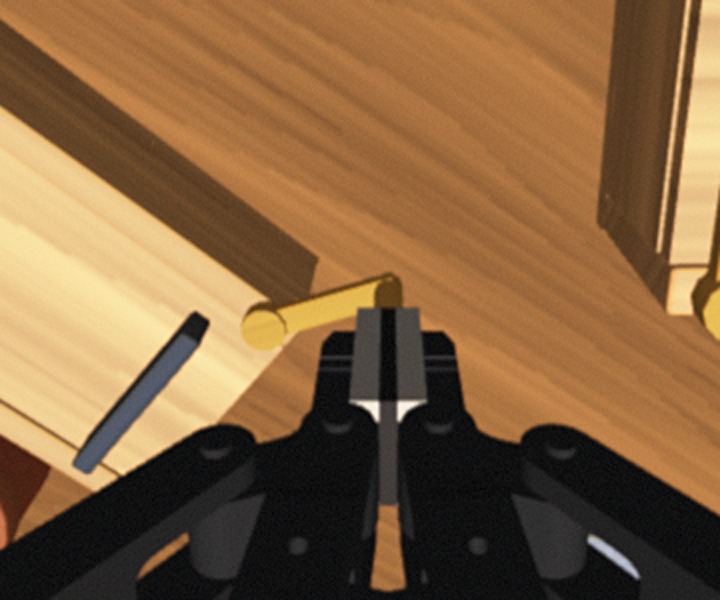

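View pics/a6_side.png

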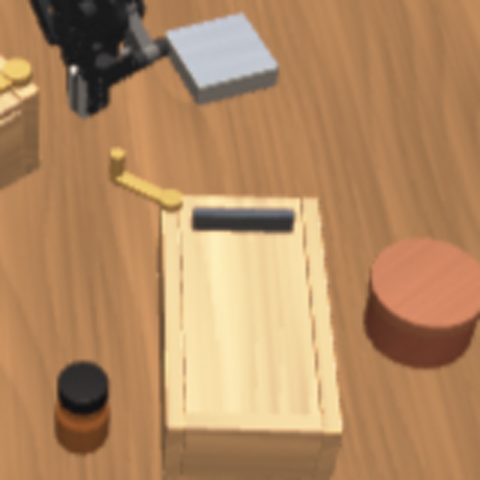

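```bash
python3 - <<'E'
from h import *
o,p,psi,M=state();f=r.grab_frame("wrist")
c=2.53;d=(np.sin(c),-np.cos(c))
Z=lambda w:((proj(f,w)-[120,140])*2).round()
for z in(.067,.087): print("stub",z,Z(W(P0,(.088+.045*d[0],.049+.045*d[1],z))))
print("pivot",Z(W(P0,(.088,.049,.069))))
for dz in(-.011,.011): print("tip after descent",Z(np.array([p[0],p[1],.073])+M@[0,0,dz]), "now", Z(p+M@[0,.014,dz]))
E
```

```text
stub 0.067 [391. 294.]
stub 0.087 [391. 323.]
pivot [264. 328.]
tip after descent [390. 255.] now [391. 386.]
tip after descent [390. 191.] now [392. 300.]
```

Call:
send_rows --pt "0 2 0 0 0" --pt "0 2 0 0 0" --pt "0 2 0 0 0" --pt "0 1.3 0 0 0" --pt "0 0 0 0 0"

```text
clock: 14.7
tcp_pos: [0.463, 0.0594, 0.0877]
orientation: [-0.854, -1.643, 1.644]
contact_force: [0.2, -0.1, -0.1]
grip_width: 0.0
```

```bash
cat >> h.py <<'E'
def pose(c,gap=0):
    """finger target for catch angle c (deg)"""
    ph=min(130,c);n=-np.array([np.cos(np.radians(ph)),np.sin(np.radians(ph))]);a=np.radians(c)
    s=np.array([.088+.045*np.sin(a),.049-.045*np.cos(a)])-n*(.0164+gap)
    return (*W(P0,(s[0],s[1],.087)),ph+np.degrees(P0[2]))
E
python3 - <<'E'
from h import *
rep('a7')
o,p,psi,M=state();psi%=360
T=[pose(145,g) for g in(.008,.004,.001)]+[pose(c) for c in range(142,70,-6)]
R_,c,q=rows(p,psi,T);print(R_[:9]);print(R_[9:],inbox(c),q)
E
```

```text
14.7 box [0.0958 0.1075 0.0877] psi -145.0 F [ 0.24 -0.07 -0.14] j [ 0.54  0.57 -0.99  2.12  0.68  0.81  1.3 ]
[[0.0, 0.2, -0.3, -0.1, 0], [0.0, -0.0, -0.4, 0.0, 0], [0.0, -0.0, -0.3, 0.0, 0], [0.1, -0.0, -0.3, 0.0, 0], [0.0, -0.0, -0.5, 0.0, 0], [0.1, -0.0, -0.5, 0.0, 0], [0.1, -0.0, -0.4, 6.0, 0], [0.2, -0.0, -0.5, 6.0, 0], [0.1, -0.0, -0.5, 6.0, 0]]
[[0.2, -0.0, -0.5, 6.0, 0], [0.1, -0.0, -0.5, 6.0, 0], [0.1, -0.0, -0.4, 6.0, 0], [0.2, -0.0, -0.5, 6.0, 0], [0.1, -0.0, -0.5, 6.0, 0], [0.2, -0.0, -0.5, 6.0, 0]] [0.13567311 0.05378192 0.08672866] 161.12922153193364
```

View pics/a7_wrist.png

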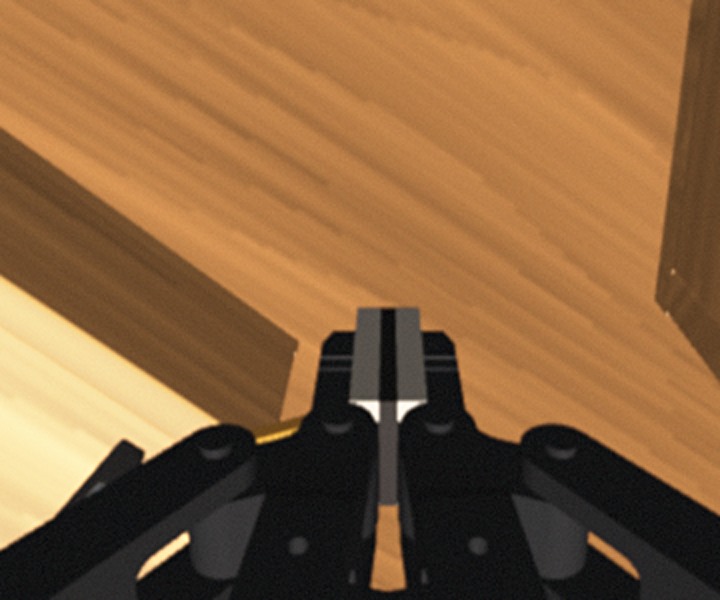

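View pics/a7_side.png

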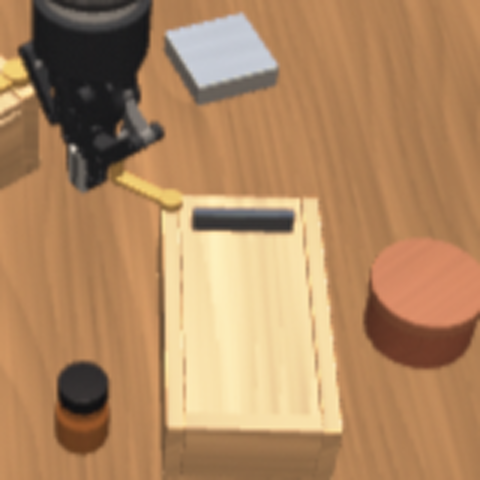

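Call:
send_rows --pt "0 0 -0.3 0 0" --pt "0 0 -0.4 0 0" --pt "0 0 -0.3 0 0" --pt "0.1 0 -0.3 0 0" --pt "0 0 -0.5 0 0" --pt "0.1 0 -0.5 0 0" --pt "0.1 0 -0.4 6 0"

```text
clock: 15.68
tcp_pos: [0.4836, 0.0777, 0.0881]
orientation: [-0.925, -1.57, 1.57]
contact_force: [-2.3, -0.2, -0.4]
grip_width: 0.0001
```

```bash
python3 - <<'E'
from h import *
rep('a8')
f=r.grab_frame("top");crop(f,230,140,380,250,5,"a8_top.png")
E
```

```text
15.675 box [0.1159 0.0885 0.0881] psi -151.1 F [-2.31 -0.16 -0.38] j [ 0.47  0.59 -0.95  2.07  0.67  0.82  1.19]
```

View pics/a8_side.png

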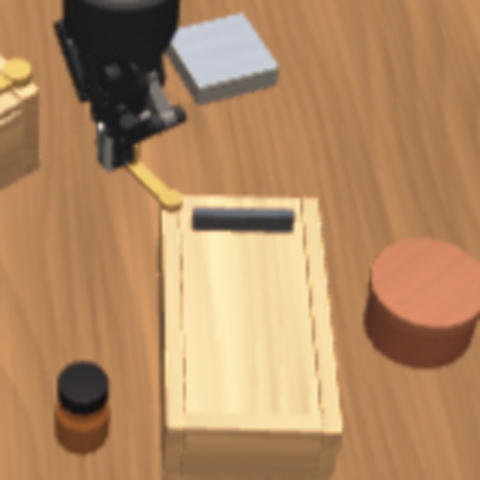

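View pics/a8_top.png

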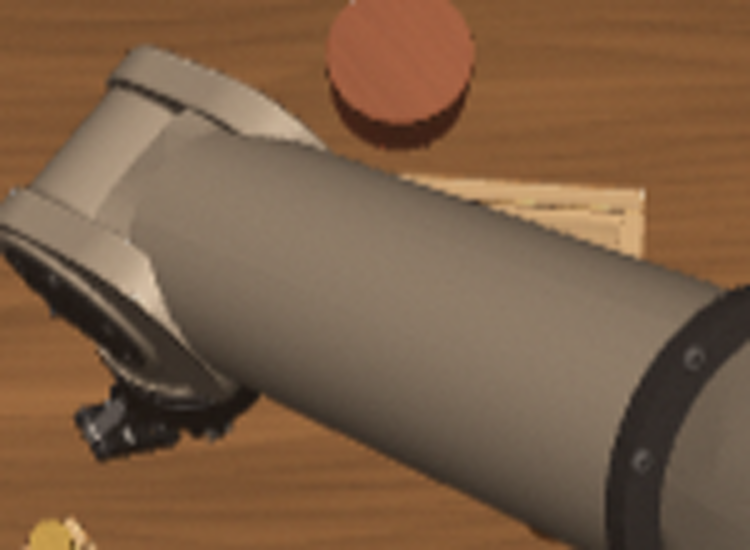

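The catch is turning with the finger at about 2.3 N. Continuing the arc.

```bash
python3 - <<'E'
from h import *
o,p,psi,M=state();psi%=360
T=[pose(c) for c in range(118,50,-6)]
T=[(t[0],t[1],p[2],t[3]) for t in T]
R_,c,q=rows(p,psi,T);print(R_,inbox(c),q-85.1)
E
```

```text
[[0.2, 0.0, -0.5, 6.1, 0], [0.1, 0.0, -0.5, 6.0, 0], [0.2, 0.0, -0.5, 6.0, 0], [0.1, 0.0, -0.5, 6.0, 0], [0.1, 0.0, -0.4, 6.0, 0], [0.2, 0.0, -0.5, 6.0, 0], [0.1, 0.0, -0.5, 6.0, 0], [0.2, 0.0, -0.5, 6.0, 0], [0.1, 0.0, -0.4, 6.0, 0], [0.2, 0.0, -0.5, 6.0, 0], [0.1, 0.0, -0.5, 6.0, 0], [0.2, 0.0, -0.5, 6.0, 0]] [0.13363956 0.0338701  0.08843335] 51.963089859629804
```

Call:
send_rows --pt "0.2 0 -0.5 6 0" --pt "0.1 0 -0.5 6 0" --pt "0.2 0 -0.5 6 0" --pt "0.1 0 -0.5 6 0" --pt "0.1 0 -0.4 6 0" --pt "0.2 0 -0.5 6 0"

```text
clock: 16.58
tcp_pos: [0.509, 0.0932, 0.0882]
orientation: [-1.264, -1.119, 1.119]
contact_force: [-1.7, 0.5, -0.2]
grip_width: 0.0001
```

Call:
send_rows --pt "0.1 0 -0.5 6 0" --pt "0.2 0 -0.5 6 0" --pt "0.1 0 -0.4 6 0" --pt "0.2 0 -0.5 6 0" --pt "0.1 0 -0.5 6 0" --pt "0.2 0 -0.5 6 0"

```text
clock: 17.32
tcp_pos: [0.5391, 0.0909, 0.0883]
orientation: [-1.473, -0.641, 0.641]
contact_force: [-1.8, -0.7, -0.5]
grip_width: 0.0001
```

```bash
python3 - <<'E'
from h import *
rep('a9')
o,p,psi,M=state();psi%=360
T=[pose(c) for c in range(46,7,-6)]
T=[(t[0],t[1],p[2],t[3]) for t in T]
R_,c,q=rows(p,psi,T);print(R_,inbox(c),q-85.1)
E
```

```text
17.325 box [0.1337 0.0343 0.0883] psi 137.0 F [-1.77 -0.74 -0.47] j [ 0.22  0.56 -0.64  1.96  0.46  0.78  0.13]
[[0.1, 0.0, -0.4, 6.0, 0], [0.2, 0.0, -0.5, 6.0, 0], [0.1, 0.0, -0.5, 6.0, 0], [0.2, 0.0, -0.5, 6.0, 0], [0.1, 0.0, -0.4, 6.0, 0], [0.2, 0.0, -0.5, 6.0, 0], [0.1, 0.0, -0.5, 6.0, 0]] [0.11183226 0.00784378 0.08832202] 9.998656801972032
```

View pics/a9_wrist.png

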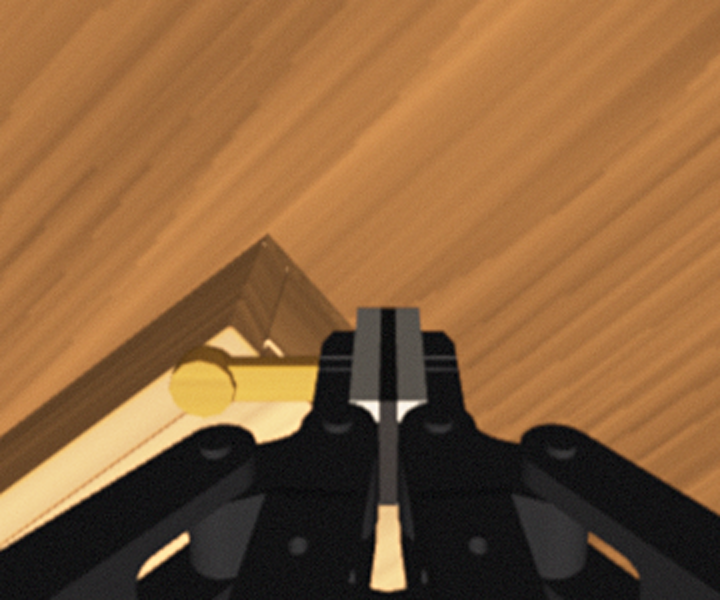

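View pics/a9_side.png

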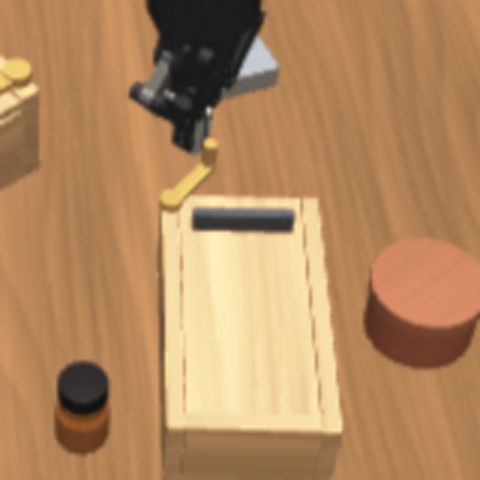

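Call:
send_rows --pt "0.1 0 -0.4 6 0" --pt "0.2 0 -0.5 6 0" --pt "0.1 0 -0.5 6 0" --pt "0.2 0 -0.5 6 0" --pt "0.1 0 -0.4 6 0" --pt "0.2 0 -0.5 6 0" --pt "0.1 0 -0.5 6 0"

```text
clock: 18.3
tcp_pos: [0.5634, 0.0674, 0.0884]
orientation: [-1.569, -0.071, 0.07]
contact_force: [0.1, 1.1, -1.1]
grip_width: -0.0
```

```bash
python3 - <<'E'
from h import *
rep('a10')
o,p,psi,M=state();psi%=360
T=[pose(c) for c in (7,4,2,0)]
T=[(t[0],t[1],p[2],t[3]) for t in T]
R_,c,q=rows(p,psi,T);print(R_,inbox(c),q-85.1)
E
```

```text
18.3 box [0.1124 0.0082 0.0884] psi 95.1 F [ 0.12  1.09 -1.11] j [ 0.13  0.54 -0.46  1.92  0.34  0.76 -0.43]
[[0.1, 0.0, -0.2, 3.1, 0], [0.1, 0.0, -0.2, 3.0, 0], [0.1, 0.0, -0.2, 2.0, 0], [0.0, 0.0, -0.2, 2.0, 0]] [0.10403515 0.00425292 0.08836208] -0.031452488813371815
```

View pics/a10_side.png

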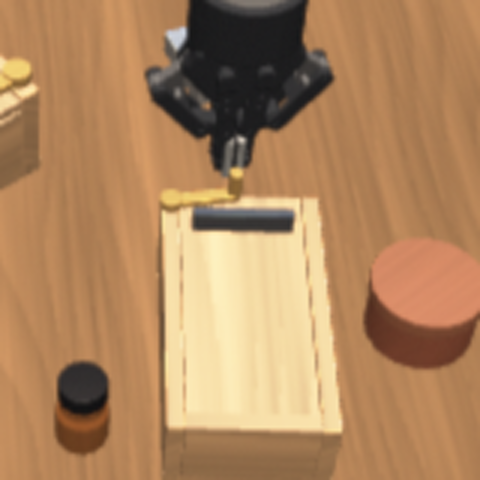

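Call:
send_rows --pt "0.1 0 -0.2 3 0" --pt "0.1 0 -0.2 3 0" --pt "0.1 0 -0.2 2 0" --pt "0 0 -0.1 2 0" --pt "0 0 0 0 0"

```text
clock: 19.02
tcp_pos: [0.5664, 0.0598, 0.0883]
orientation: [-1.57, 0.067, -0.068]
contact_force: [-0.1, 0.5, -0.8]
grip_width: -0.0002
```

Call:
send_rows --pt "0 0 -0.1 0 0" --pt "0 0 0 0 0"

```text
clock: 19.27
tcp_pos: [0.5664, 0.0591, 0.0884]
orientation: [-1.569, 0.067, -0.068]
contact_force: [0.2, 1.8, -1.2]
grip_width: -0.0001
```

Call:
send_rows --pt "0 0 -0.1 0 0" --pt "0 0 0 0 0"

```text
clock: 19.52
tcp_pos: [0.5664, 0.0588, 0.0884]
orientation: [-1.568, 0.067, -0.068]
contact_force: [0.6, 4.5, -1.5]
grip_width: 0.0002
```

```bash
python3 - <<'E'
from h import *
rep('a11')
E
```

```text
19.525 box [0.1041 0.0045 0.0884] psi 85.1 F [ 0.59  4.49 -1.49] j [ 0.11  0.54 -0.41  1.91  0.3   0.75 -0.56]
```

View pics/a11_side.png

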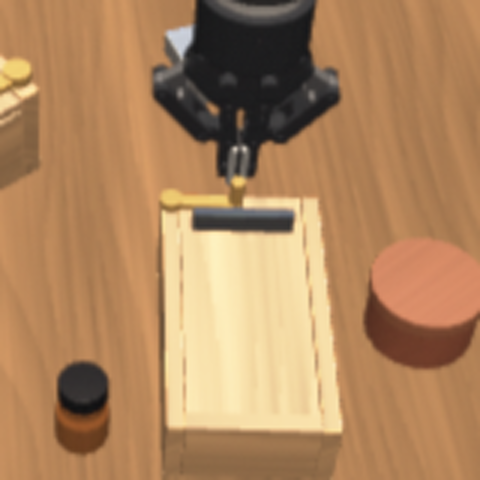

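View pics/a11_wrist.png

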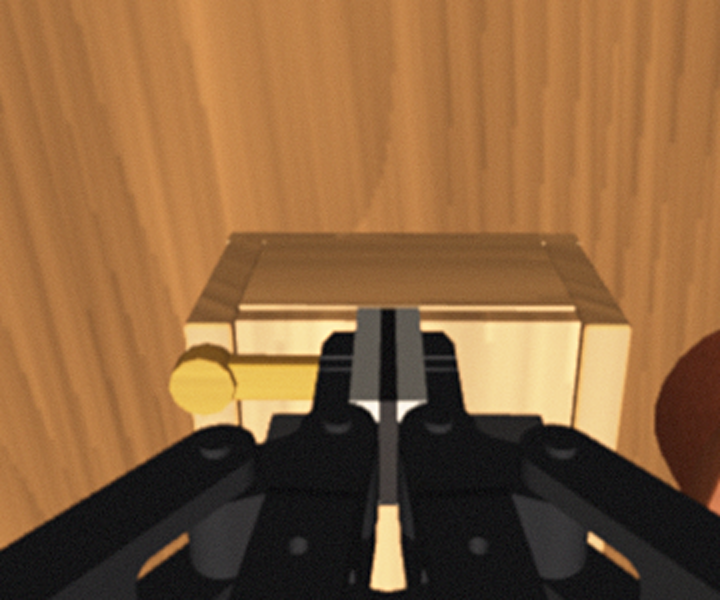

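Force rises to 4.5 N at the predicted stop, and the arm lies parallel to the strip. Backing off and lifting clear.

Call:
send_rows --pt "0 0 0.5 0 0" --pt "0 0 1 0 0" --pt "0 0 1 0 0" --pt "0 -2 1 0 0" --pt "0 -4 1 0 0" --pt "0 -4 1 0 0" --pt "0 -2 0 0 0" --pt "0 0 0 0 0"

```text
clock: 20.62
tcp_pos: [0.5717, 0.1135, 0.2099]
orientation: [-1.569, 0.065, -0.07]
contact_force: [0.0, 0.2, -1.0]
grip_width: -0.0002
```

```bash
python3 - <<'E'
from h import *
rep('a12')
f=r.grab_frame("top");cv2.imwrite("pics/end_top.png",f["image"][:,:,::-1])
f=r.grab_frame("wrist")
Z=lambda w:((proj(f,w)-[120,140])*2).round()
print("pivot",Z(W(P0,(.088,.049,.069))),"stub",Z(W(P0,(.088,.004,.087))))
E
```

```text
20.625 box [0.159  0.0038 0.2099] psi 85.1 F [ 0.    0.2  -1.05] j [ 0.06  0.4  -0.47  1.79  0.21  0.99 -0.58]
pivot [283. 331.] stub [392. 355.]
```

View pics/a12_side.png

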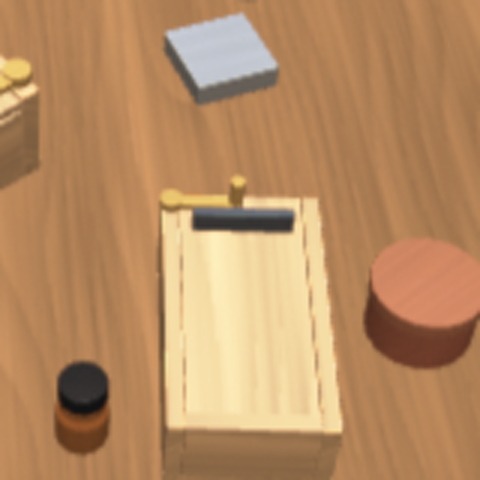

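View pics/a12_wrist.png

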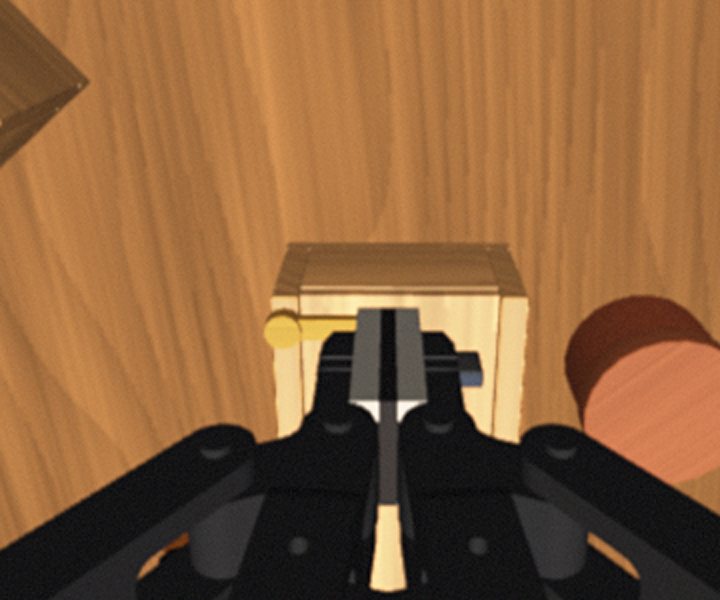

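View pics/end_top.png

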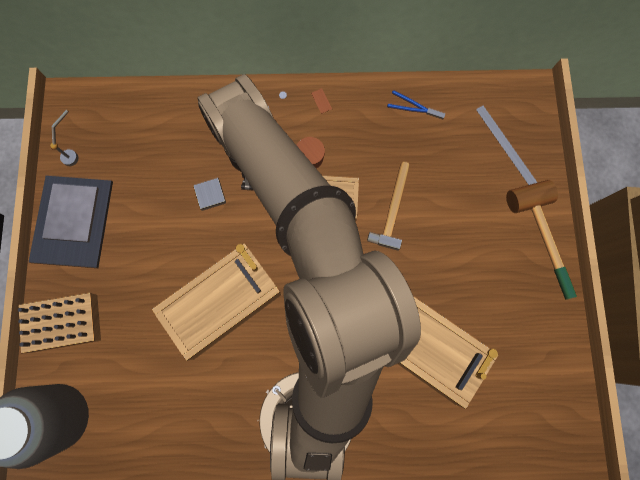

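Side view: the catch (170–237, 200) lies parallel to the strip (195–293, 218) and just outside it. The box, tin, jar and block haven't moved. Handing in.

```bash
python3 -c "
from h import *
print(r.hand_in())"
```

```text
the job is handed in; nothing more can be done
None
```

The punch box is closed and the job is handed in; the hand-in reports no verdict. I used only shut fingertips and only pushed.

- **Lid:** I pushed it home by its steel strip. At the stop the finger stayed at x = 85.4 mm in the box's frame (about 85 predicted). The force rose from about 2 to 6.4 N there.
- **Catch:** I turned it about 145° with the finger behind the stub, to its stop. The finger ended within about 1 mm of the predicted place, at 4.5 N.

**Last checks:**
- The arm had backed off and lifted to a TCP height of 0.21 m, with a contact reading of about 1 N, which is sensor noise.
- The side picture showed the lid flush and the catch parallel to the strip, just outside it.
- No shift of the box, tin, jar, block or hammer could be seen. The arm hid part of the box in the top view.
- The clock stood at about 21 s of the 51 s allowed.

**Disagreements:** one box corner I first read in the side picture was about 5 pixels off the fitted box pose, at the end by the catch. The strip also looked about 4 mm off in one wrist view. Neither affected the result, because contact came where the box pose predicted.

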